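Put the prepared fossils into storage in bed order

ROBOT

A 6-joint arm with a two-finger parallel gripper is mounted at the origin on the work surface. World frame = base frame: x ahead of the robot, y to its left, z up, the work surface at z = 0. Lengths are in m, angles in rad, forces in N, time in s.
With the tool pointing down it reaches from about 0.35 to 0.85 m from the base axis. Payload 8.1 kg.
Tool frame: the origin (TCP) lies midway between the tips of the shut fingers; the grasp point (between the pads) lies 19 mm behind it (manip.tcp_to_grasp is the distance from the TCP to the grasp point, in m); z points along the fingers, y is the direction in which the jaws open and shut (so a half turn about z gives the same grasp; the last joint's range is limited). The gripper opens to 85 mm and grips with 20 to 120 N. Pads are 22 mm wide; open, the fingers measure 114 mm over their backs; the gripper's body (76 mm by 85 mm) begins 54 mm behind the grasp point. The pads swing forward as they close: fully open they stand 13 mm farther back than shut.
Start: joints at [-1.229, 0.13, 1.488, -0, 1.523, -0.085], TCP at [0.248, -0.546, 0.201] pointing down, gripper open.
Joint ranges: [-2.96, 2.96], [-0.89, 2.26], [0.02, 2.5], [-1.34, 4.48], [0, 2.73], [-2.66, 2.66]. Speed limits (rad/s): [2.39, 2.39, 2.79, 3.14, 3.14, 3.14].

INTERFACE

Orientations are given as a unit quaternion [w, x, y, z].
In Python, from station import manip gives the robot as it stands.
- The arm moves only by the tool servo_tool, never from a script. Its arguments are lists of equal length, an entry for each row: "grip": the closure, from 0 (fully open) to 1 (shut); "translation": the shift along the tool's x, y, z in units of 40 mm (1.0 is 40 mm), a list of three; "roll": the turn about the tool's z in units of 6 degrees (1.0 is 6 degrees). A call has 1 to 8 rows; each row is the pose to reach, as a shift and turn from the pose measured when the call began, along the tool's axes at that moment; what a row does not reach only later rows make up. A row lasts 1/10 s, in which the tool goes at most 50 mm and 8.59 degrees, less where a joint would pass 70% of its speed; a pose out of reach is approached as far as the arm can. A call with a gripper value outside its range is refused whole. The fingers move at their own pace and stop on an object; "grip_force" is the grip in N (left out, the last holds). Time passes only in rows, so rows that repeat a pose let the fingers close. It gives the time, the measured TCP pose, the force and the opening at its end, in the units of the state.
- manip.get_obs(): the state, without advancing time (a new reading comes with each control period).
- manip.snapshot(name): name is "scene" or "top"; returns the picture (480x640x3 uint8, red, green, blue); there is no depth.
- manip.camera_info(name): a dict with "vertical_fov" (degrees; the focal length in pixels is half the picture's height over the tangent of half this angle, whatever the lens; pixels are square), "cx", "cy" (the principal point, pixels), "k1" (the pictures are not rectified: a ray, as slopes to the right and down, at radius r is drawn at 1 + k1 r^2 times it, then the intrinsics apply), "xyz" and "attitude" of the camera in the world. Camera axes: x right, y down, z forward; pixel columns grow to the right and rows downward; lengths in m; the calibration is good to about 2 mm. A picture is of the moment at which its call begins. camera_info takes no time and is no camera call.
- manip.hand_in(): hands the job in, once; it reports no verdict.
The state is a dict: "t": time; "joints": joint angles; "qd": joint speeds; "effort": joint torques, N m; "tcp_pos": TCP position; "ee_rot": TCP orientation; "ft_force": force on the tool from outside, world axes, zero at the start; "torque": the same for the moment, N m; "gripper_width": opening from 0.0 (shut) to 1.0 (fully open).
Only numpy, scipy, OpenCV 4.12 (cv2) and the standard library are available. Lean on these libraries where they do the work, as an engineer would, in place of code of your own. Each camera call takes 0.05 s, during which the arm holds its last target. There are 200 camera calls.

TASK

Four cleaned fossils lie in a row of white card trays, in the order of the rock beds they came from. Move them into the four compartments of the wooden storage tray, one in each, keeping the same left-to-right order. Set each one down gently the same way up as it lies now, without dropping it, and leave the beaker of brushes standing where it is.

Things in the scene. Friction and masses are not known exactly. Their poses are not given: they have to be found in the camera images.
- ammonite: brown ribbed coiled shell lying flat, a round disc 46 mm across and 24 mm high, spiral on its upper face, flank upright and widest 8 to 15 mm above its underside. Loose, 0.06 to 0.12 kg. Origin: centre of its underside, z up. Starts at any yaw, within 5 mm of the middle of its tray.
- urchin: fossil sea urchin: pale dome, round, 40 mm across and 27 mm high, with five dotted double rows from the top down; side upright 8 to 15 mm above its underside. Loose, 0.04 to 0.09 kg. Origin: centre of its underside, z up. Starts at any yaw, within 5 mm of the middle of its tray.
- stem: piece of fossil sea-lily stem: grey upright cylinder of stacked rings, 26 mm in diameter and 42 mm high. Loose, 0.035 to 0.08 kg. Origin: centre of its underside, z up. Starts at any yaw, within 5 mm of the middle of its tray.
- trilobite: trilobite on its stone: grey block 32 mm (its x) by 44 mm (its y) and 20 mm high, with a dark ribbed oval relief 4 mm proud on top. Loose, 0.05 to 0.11 kg. Origin: centre of its underside, z up. Its long side lies along the row, turned up to 0.25 rad, within 5 mm of the middle of its tray.
- tray_ammonite: white card tray that holds the ammonite at the start, fixed. 122 mm deep (x), 64 mm wide (y, along the row), 18 mm high, walls and floor 2 mm. Origin: centre of its underside, 8 mm above the bench; x away from the robot, y left, turned up to 0.1 rad. The four equal trays stand side by side along y, 66 mm apart, in any order, on a grey board 134 x 272 x 8 mm.
- tray_urchin: white card tray that holds the sea urchin at the start, fixed. 122 mm deep (x), 64 mm wide (y, along the row), 18 mm high, walls and floor 2 mm. Origin: centre of its underside, 8 mm above the bench; x away from the robot, y left, turned up to 0.1 rad. The four equal trays stand side by side along y, 66 mm apart, in any order, on a grey board 134 x 272 x 8 mm.
- tray_stem: white card tray that holds the sea-lily stem at the start, fixed. 122 mm deep (x), 64 mm wide (y, along the row), 18 mm high, walls and floor 2 mm. Origin: centre of its underside, 8 mm above the bench; x away from the robot, y left, turned up to 0.1 rad. The four equal trays stand side by side along y, 66 mm apart, in any order, on a grey board 134 x 272 x 8 mm.
- tray_trilobite: white card tray that holds the trilobite at the start, fixed. 122 mm deep (x), 64 mm wide (y, along the row), 18 mm high, walls and floor 2 mm. Origin: centre of its underside, 8 mm above the bench; x away from the robot, y left, turned up to 0.1 rad. The four equal trays stand side by side along y, 66 mm apart, in any order, on a grey board 134 x 272 x 8 mm.
- storage: fixed open wooden tray, 132 (x) by 280 (y) by 24 mm high, nearer than the card trays or beyond them, row within 0.2 rad of theirs. Four grey-lined compartments at y = +102, +34, -34, -102 mm, x = 0, each 120 mm deep (x), 64 mm wide (y), floor 6 mm above the origin; dividers 20 mm high. Origin: centre of its underside, on the bench; x points away from the robot, y left, turned up to 0.1 rad.
- beaker: bystander, not to be disturbed: glass beaker of brushes, 68 mm across, 90 mm high, brushes up to 180 mm above the bench, at the right-hand side. Loose. Origin: centre of its underside, z up.
Things that resemble listed ones, but are neither listed nor needed, are in the scene too. Leave any yellow look-alike of the urchin alone. What is shaped like the ammonite but blue is not meant.

How it is judged:
At the end, for the whole second after the job is handed in: The fossils lie in the storage compartments in the left-to-right order of their card trays, one each: centre within 24 mm of the compartment's middle along the row and 55 mm across it, underside within 4 mm of its floor, tilted under 0.2 rad, slower than 0.02 m/s (((y of each of tray_urchin, tray_stem, tray_trilobite in the frame of tray_ammonite below 0 m and y of ammonite in the frame of storage between 0.078 and 0.126 m) or (y of each of tray_urchin, tray_stem in the frame of tray_ammonite below 0 m and y of tray_trilobite in the frame of tray_ammonite above 0 m and y of ammonite in the frame of storage between 0.01 and 0.058 m) or (y of each of tray_urchin, tray_trilobite in the frame of tray_ammonite below 0 m and y of tray_stem in the frame of tray_ammonite above 0 m and y of ammonite in the frame of storage between 0.01 and 0.058 m) or (y of tray_urchin in the frame of tray_ammonite below 0 m and y of each of tray_stem, tray_trilobite in the frame of tray_ammonite above 0 m and y of ammonite in the frame of storage between -0.058 and -0.01 m) or (y of tray_urchin in the frame of tray_ammonite above 0 m and y of each of tray_stem, tray_trilobite in the frame of tray_ammonite below 0 m and y of ammonite in the frame of storage between 0.01 and 0.058 m) or (y of each of tray_urchin, tray_trilobite in the frame of tray_ammonite above 0 m and y of tray_stem in the frame of tray_ammonite below 0 m and y of ammonite in the frame of storage between -0.058 and -0.01 m) or (y of each of tray_urchin, tray_stem in the frame of tray_ammonite above 0 m and y of tray_trilobite in the frame of tray_ammonite below 0 m and y of ammonite in the frame of storage between -0.058 and -0.01 m) or (y of each of tray_urchin, tray_stem, tray_trilobite in the frame of tray_ammonite above 0 m and y of ammonite in the frame of storage between -0.126 and -0.078 m)) and x of ammonite in the frame of storage between -0.055 and 0.055 m and z of ammonite in the frame of storage between 0.002 and 0.01 m and angle between each of ammonite, urchin, stem, trilobite's own z axis and vertical below 0.2 rad and linear speed of each of ammonite, urchin, stem, trilobite below 0.02 m/s and ((y of each of tray_ammonite, tray_stem, tray_trilobite in the frame of tray_urchin below 0 m and y of urchin in the frame of storage between 0.078 and 0.126 m) or (y of each of tray_ammonite, tray_stem in the frame of tray_urchin below 0 m and y of tray_trilobite in the frame of tray_urchin above 0 m and y of urchin in the frame of storage between 0.01 and 0.058 m) or (y of each of tray_ammonite, tray_trilobite in the frame of tray_urchin below 0 m and y of tray_stem in the frame of tray_urchin above 0 m and y of urchin in the frame of storage between 0.01 and 0.058 m) or (y of tray_ammonite in the frame of tray_urchin below 0 m and y of each of tray_stem, tray_trilobite in the frame of tray_urchin above 0 m and y of urchin in the frame of storage between -0.058 and -0.01 m) or (y of tray_ammonite in the frame of tray_urchin above 0 m and y of each of tray_stem, tray_trilobite in the frame of tray_urchin below 0 m and y of urchin in the frame of storage between 0.01 and 0.058 m) or (y of each of tray_ammonite, tray_trilobite in the frame of tray_urchin above 0 m and y of tray_stem in the frame of tray_urchin below 0 m and y of urchin in the frame of storage between -0.058 and -0.01 m) or (y of each of tray_ammonite, tray_stem in the frame of tray_urchin above 0 m and y of tray_trilobite in the frame of tray_urchin below 0 m and y of urchin in the frame of storage between -0.058 and -0.01 m) or (y of each of tray_ammonite, tray_stem, tray_trilobite in the frame of tray_urchin above 0 m and y of urchin in the frame of storage between -0.126 and -0.078 m)) and x of urchin in the frame of storage between -0.055 and 0.055 m and z of urchin in the frame of storage between 0.002 and 0.01 m and ((y of each of tray_ammonite, tray_urchin, tray_trilobite in the frame of tray_stem below 0 m and y of stem in the frame of storage between 0.078 and 0.126 m) or (y of each of tray_ammonite, tray_urchin in the frame of tray_stem below 0 m and y of tray_trilobite in the frame of tray_stem above 0 m and y of stem in the frame of storage between 0.01 and 0.058 m) or (y of each of tray_ammonite, tray_trilobite in the frame of tray_stem below 0 m and y of tray_urchin in the frame of tray_stem above 0 m and y of stem in the frame of storage between 0.01 and 0.058 m) or (y of tray_ammonite in the frame of tray_stem below 0 m and y of each of tray_urchin, tray_trilobite in the frame of tray_stem above 0 m and y of stem in the frame of storage between -0.058 and -0.01 m) or (y of tray_ammonite in the frame of tray_stem above 0 m and y of each of tray_urchin, tray_trilobite in the frame of tray_stem below 0 m and y of stem in the frame of storage between 0.01 and 0.058 m) or (y of each of tray_ammonite, tray_trilobite in the frame of tray_stem above 0 m and y of tray_urchin in the frame of tray_stem below 0 m and y of stem in the frame of storage between -0.058 and -0.01 m) or (y of each of tray_ammonite, tray_urchin in the frame of tray_stem above 0 m and y of tray_trilobite in the frame of tray_stem below 0 m and y of stem in the frame of storage between -0.058 and -0.01 m) or (y of each of tray_ammonite, tray_urchin, tray_trilobite in the frame of tray_stem above 0 m and y of stem in the frame of storage between -0.126 and -0.078 m)) and x of stem in the frame of storage between -0.055 and 0.055 m and z of stem in the frame of storage between 0.002 and 0.01 m and ((y of each of tray_ammonite, tray_urchin, tray_stem in the frame of tray_trilobite below 0 m and y of trilobite in the frame of storage between 0.078 and 0.126 m) or (y of each of tray_ammonite, tray_urchin in the frame of tray_trilobite below 0 m and y of tray_stem in the frame of tray_trilobite above 0 m and y of trilobite in the frame of storage between 0.01 and 0.058 m) or (y of each of tray_ammonite, tray_stem in the frame of tray_trilobite below 0 m and y of tray_urchin in the frame of tray_trilobite above 0 m and y of trilobite in the frame of storage between 0.01 and 0.058 m) or (y of tray_ammonite in the frame of tray_trilobite below 0 m and y of each of tray_urchin, tray_stem in the frame of tray_trilobite above 0 m and y of trilobite in the frame of storage between -0.058 and -0.01 m) or (y of tray_ammonite in the frame of tray_trilobite above 0 m and y of each of tray_urchin, tray_stem in the frame of tray_trilobite below 0 m and y of trilobite in the frame of storage between 0.01 and 0.058 m) or (y of each of tray_ammonite, tray_stem in the frame of tray_trilobite above 0 m and y of tray_urchin in the frame of tray_trilobite below 0 m and y of trilobite in the frame of storage between -0.058 and -0.01 m) or (y of each of tray_ammonite, tray_urchin in the frame of tray_trilobite above 0 m and y of tray_stem in the frame of tray_trilobite below 0 m and y of trilobite in the frame of storage between -0.058 and -0.01 m) or (y of each of tray_ammonite, tray_urchin, tray_stem in the frame of tray_trilobite above 0 m and y of trilobite in the frame of storage between -0.126 and -0.078 m)) and x of trilobite in the frame of storage between -0.055 and 0.055 m and z of trilobite in the frame of storage between 0.002 and 0.01 m); the robot touches nothing.
It fails at once if the ammonite is dropped: it falls freely, touched by nothing, at more than 0.7 m/s (a fall of about 25 mm) (contact force between ammonite and anything else below 0.02 N and linear speed of ammonite above 0.7 m/s).
It fails at once if the urchin is dropped: it falls freely, touched by nothing, at more than 0.7 m/s (a fall of about 25 mm) (contact force between urchin and anything else below 0.02 N and linear speed of urchin above 0.7 m/s).
It fails at once if the stem is dropped: it falls freely, touched by nothing, at more than 0.7 m/s (a fall of about 25 mm) (contact force between stem and anything else below 0.02 N and linear speed of stem above 0.7 m/s).
It fails at once if the trilobite is dropped: it falls freely, touched by nothing, at more than 0.7 m/s (a fall of about 25 mm) (contact force between trilobite and anything else below 0.02 N and linear speed of trilobite above 0.7 m/s).
It fails at once if the beaker of brushes is shifted by more than 15 mm or tipped (distance of beaker from where it was at the start of the episode above 0.015 m or angle between beaker's own z axis and vertical above 0.2 rad).
It also fails if it takes over 96 s, if anything falls off the work surface, if the arm or the gripper's body presses on something with over 40 N, if the wrist force passes 120 N, or if a joint passes its speed limit or range.

## Working session

There is one attempt and no reset: what is moved stays moved. The work goes in short steps, Python scripts to look and compute and a tool call to move; the robot and the scene stay as the last step left them, time stands still between calls to the robot, and variables do not carry over. Pictures are saved under pics/ and viewed, about 12 in all and at most 16, crops included, and the job is handed in when it is done.

Besides the shell and the picture viewer there is one more tool, called after "Call:" in YAML: its name, and indented under it one key for each argument. servo_tool: Moves the arm, as the interface text tells. Its arguments: {"type":"object","properties":{"grip":{"type":"array"},"translation":{"type":"array"},"roll":{"type":"array"},"grip_force":{"type":"number"}},"required":["grip","translation","roll"]}

```bash
mkdir -p pics; ls
cat > h.py <<'E'
import numpy as np, cv2
from station import manip
from scipy.spatial.transform import Rotation as R
def cam(n):
    c=manip.camera_info(n); f=240/np.tan(np.radians(c["vertical_fov"])/2)
    q=c["attitude"]; M=R.from_quat([q[1],q[2],q[3],q[0]]).as_matrix()
    return c,f,M,np.array(c["xyz"])
def ray(n,u,v,z):
    c,f,M,o=cam(n); d=np.array([(u-c["cx"])/f,(v-c["cy"])/f]); s=d.copy()
    for _ in range(20): s=d/(1+c["k1"]*(s@s))
    w=M@np.array([s[0],s[1],1]); return o+w*(z-o[2])/w[2]
def proj(n,p):
    c,f,M,o=cam(n); q=M.T@(np.array(p)-o); s=q[:2]/q[2]; s=s*(1+c["k1"]*(s@s))
    return s*f+[c["cx"],c["cy"]]
def snap(n,name):
    im=manip.snapshot(n); cv2.imwrite(f"pics/{name}.png",im[:,:,::-1]); return im
E
python3 - <<'E'
from h import *
for n in("scene","top"): snap(n,n+"0"); print(manip.camera_info(n))
print(manip.get_obs())
E
```

```text
pics
{'vertical_fov': 55.768039046406294, 'cx': 329.0019560429499, 'cy': 244.6957867475841, 'k1': -0.04110975981204927, 'xyz': array([ 1.03552958, -0.37268334,  0.63066858]), 'attitude': array([-0.2928755 ,  0.81689707,  0.46685935, -0.17013366])}
{'vertical_fov': 53.3497668203634, 'cx': 323.96162921542054, 'cy': 236.34241809824022, 'k1': -0.03519618241976854, 'xyz': array([ 0.52369115, -0.11383536,  0.92907502]), 'attitude': array([ 0.0357142 , -0.70030283,  0.71138692, -0.04721337])}
{'t': 0.1, 'joints': array([-1.22942195e+00,  1.31057140e-01,  1.48919135e+00,  6.10737413e-06,
        1.52297272e+00, -8.53934783e-02]), 'qd': array([ 0.00171148, -0.00220861, -0.0016306 ,  0.00097193,  0.00094755,
       -0.00060494]), 'effort': array([ 8.47598076e-04, -5.70952177e+01, -5.01942980e+01, -2.04972048e-04,
        8.15988926e-03, -1.52588468e-04]), 'tcp_pos': array([ 0.24820328, -0.54566298,  0.20005487]), 'ee_rot': array([-8.08005821e-04,  9.77319611e-01,  2.11768071e-01, -1.00910234e-04]), 'ft_force': array([ 0.71140905,  0.76021839, -0.05535999]), 'torque': array([ 0.01704567, -0.03813301, -0.00741517]), 'gripper_width': 0.998593798003813}
```

View pics/top0.png

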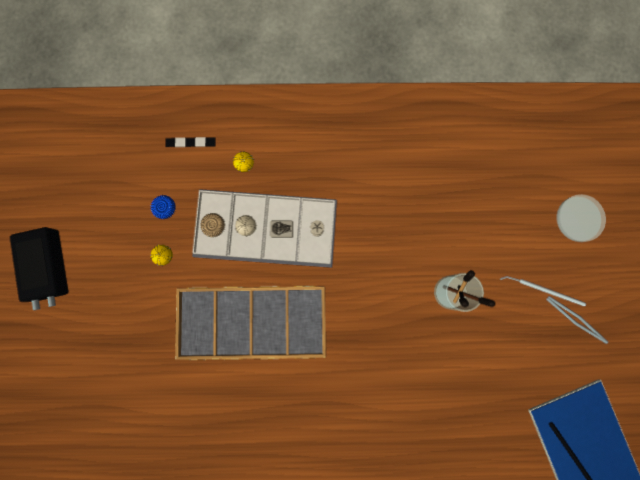

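View pics/scene0.png

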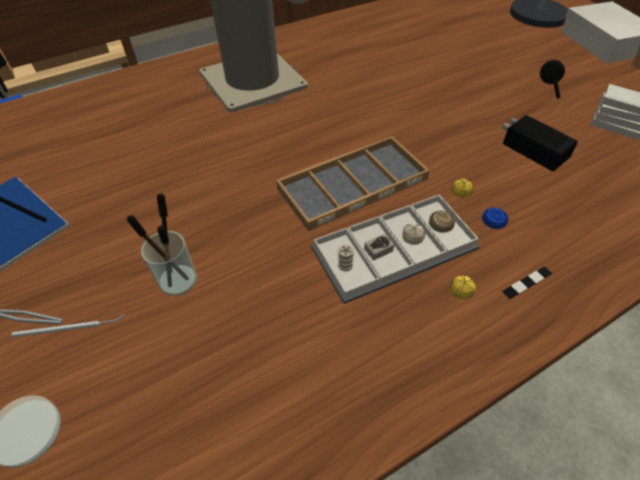

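The top view shows card trays from left to right: ammonite (212,225), urchin (245,226), trilobite (282,229) and stem (317,228). The storage tray is nearer the robot, corners about (177,289) to (325,358), and the beaker is at (460,292).
Possible mix-ups:
- **Ammonite:** brown (212,225) or blue disc (163,207). I choose the brown one.
- **Urchin:** pale (245,226) or yellow (243,161) and (161,255). I choose the pale one in the tray.
- **Stem and trilobite:** no look-alikes.

Run:
```python
from h import *
im=cv2.imread("pics/top0.png"); 
hsv=cv2.cvtColor(im,cv2.COLOR_BGR2HSV)
k=np.ones((3,3),np.uint8)
# storage lining: low sat grey below the row
m=((hsv[:,:,1]<60)&(hsv[:,:,2]<150)).astype(np.uint8); m[:284]=0;m[365:]=0;m[:,:170]=0;m[:,332:]=0
n,l,s,c=cv2.connectedComponentsWithStats(m)
P=[]
for i in range(1,n):
    if s[i,4]>500:
        cnt=cv2.findContours((l==i).astype(np.uint8),0,2)[0][0]; r=cv2.minAreaRect(cnt)
        p=ray("top",*r[0],0.012); P.append(p); print("comp",np.round(r[0],1),r[1],np.round(p,4))
P=np.array(P)
# trays white+board
b=((hsv[:,:,1]<70)&(hsv[:,:,2]>60)).astype(np.uint8); b[:180]=0;b[275:]=0;b[:,:185]=0;b[:,345:]=0
n,l,s,c=cv2.connectedComponentsWithStats(cv2.morphologyEx(b,3,np.ones((15,15),np.uint8)))
i=1+np.argmax(s[1:,4]); r=cv2.minAreaRect(cv2.findContours((l==i).astype(np.uint8),0,2)[0][0])
print("board",r); Q=np.array([ray("top",*q,0.02) for q in cv2.boxPoints(r)]);print(np.round(Q,4),Q.mean(0))
def show(n,img,u0,v0,w,h,z,name): cv2.imwrite(f"pics/{name}.png",cv2.resize(img[v0:v0+h,u0:u0+w],None,fx=z,fy=z,interpolation=2))
show("top",im,170,185,170,180,4,"crop_top")
for nm,u,v,z in(("amm",212,225,.034),("urc",245,226,.03),("tri",282,229,.03),("stem",317,228,.052)): print(nm,np.round(ray("top",u,v,z),4))
```

```text
comp [232.5 322.5] (63.0, 31.0) [0.4701 0.0461 0.012 ]
comp [269. 322.] (31.999996185302734, 61.99999237060547) [ 0.47   -0.0229  0.012 ]
comp [305.  321.5] (63.0, 32.0) [ 0.4698 -0.0911  0.012 ]
comp [196.8 323. ] (31.50394630432129, 62.51643753051758) [0.4702 0.1137 0.012 ]
board ((264.2955322265625, 227.88905334472656), (139.50733947753906, 67.75919342041016), 4.258845329284668)
[[ 0.5958  0.122   0.02  ]
 [ 0.7268  0.1143  0.02  ]
 [ 0.7026 -0.1548  0.02  ]
 [ 0.5721 -0.1426  0.02  ]] [ 0.64934039 -0.01527017  0.02      ]
amm [0.6538 0.0819 0.034 ]
urc [0.6515 0.0201 0.03  ]
tri [ 0.6448 -0.05    0.03  ]
stem [ 0.6427 -0.1163  0.052 ]
```

View pics/crop_top.png

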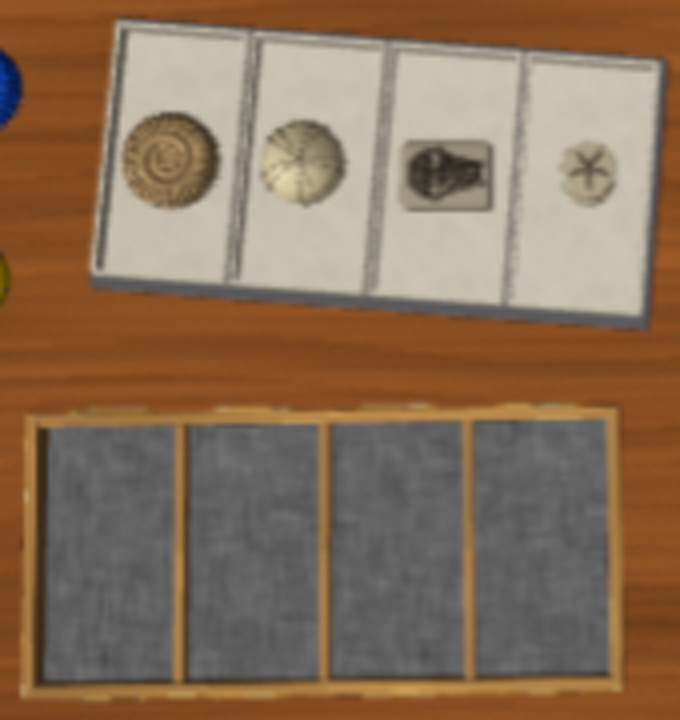

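Crop centres, converted to full picture: ammonite (212.7,225), urchin (245.5,225.5), trilobite (282.2,228.4) and stem top (317,228). The trays are turned about -0.09 rad and storage is near zero. The crop confirms the brown ribbed disc, pale dome, relief block and ringed stem. I'll grip with the jaws along x, inside each deep tray.

```bash
cat >> h.py <<'E'
def go(p,yaw=None):
    "shift (units of 40 mm, tool axes) and roll (6 deg units) to TCP p with jaw axis (tool y) at yaw"
    o=manip.get_obs(); q=o["ee_rot"]; M=R.from_quat([q[1],q[2],q[3],q[0]]).as_matrix()
    y=M[:,1]; a=0 if yaw is None else (yaw-np.arctan2(y[1],y[0])+np.pi/2)%np.pi-np.pi/2
    print("t %.2f tcp"%o["t"],np.round(o["tcp_pos"],4),"w %.3f"%o["gripper_width"],"F",np.round(o["ft_force"],1),"shift",np.round(M.T@(np.array(p)-o["tcp_pos"])/.04,2),"roll %.2f"%(-np.degrees(a)/6))
E
python3 - <<'E'
from h import *
for nm,u,v,z in(("amm",212.7,225,.022),("urc",245.5,225.5,.022),("tri",282.2,228.4,.03),("stem",317,228,.052),("beaker",460,292,.045)):
  p=ray("top",u,v,z); print(nm,np.round(p,4),"scene px",np.round(proj("scene",p),1))
go([.643,-.117,.2],-.089)
E
```

```text
amm [0.6555 0.0831 0.022 ] scene px [440.7 221.1]
urc [0.6536 0.0204 0.022 ] scene px [412.5 233.7]
tri [ 0.6459 -0.0504  0.03  ] scene px [377.4 243.5]
stem [ 0.6427 -0.1163  0.052 ] scene px [344.1 249.4]
beaker [ 0.5203 -0.3794  0.045 ] scene px [166.6 265.8]
t 0.10 tcp [ 0.2482 -0.5457  0.2001] w 0.999 F [ 0.7  0.8 -0.1] shift [ 1.342e+01 -5.670e+00  1.000e-02] roll -10.07
```

```bash
python3 -c "
import cv2
i=cv2.imread('pics/scene0.png')[180:300,310:490]; cv2.imwrite('pics/crop_sc.png',cv2.resize(i,None,fx=4,fy=4,interpolation=2))"
```

```text
(no output)
```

View pics/crop_sc.png

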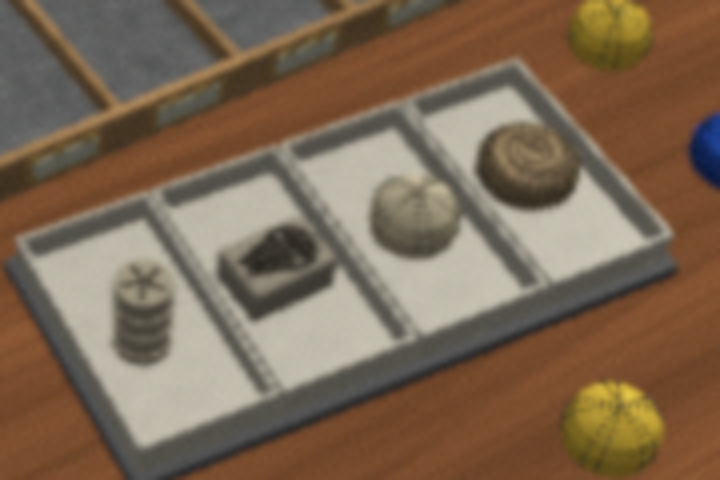

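The scene crop puts the stem top at (346,250), trilobite (380,243), urchin (414,234) and ammonite (442,221). Each is within about 3 px of where the top view predicts. Moving now, high over the beaker.

Call:
servo_tool:
  grip: [0, 0, 0, 0, 0, 0, 0, 0]
  translation:
    - [0, 0, -1]
    - [0, 0, -1.5]
    - [1, -0.4, -1.5]
    - [2.2, -0.9, -1.5]
    - [3.4, -1.4, -1.5]
    - [4.6, -1.9, -1.5]
    - [5.8, -2.4, -1.5]
    - [7, -3, -1.5]
  roll: [0, 0, -1, -2, -3, -4, -5, -6]
  grip_force: 35

```text
t: 0.9
tcp_pos: [0.447, -0.3278, 0.2598]
ee_rot: [-0.001, 0.863, 0.505, 0.0]
ft_force: [1.3, 0.7, 0.2]
gripper_width: 1.004
```

```bash
python3 -c "
from h import *
go([.643,-.117,.12],-.089)"
```

```text
t 0.90 tcp [ 0.447  -0.3278  0.2598] w 1.004 F [1.3 0.7 0.2] shift [6.99 1.7  3.5 ] roll -4.04
```

Call:
servo_tool:
  grip: [0.2, 0.2, 0.2, 0.2, 0.2, 0.2, 0.2, 0.2]
  translation:
    - [1.2, 0.3, 0]
    - [2.4, 0.6, 0]
    - [3.6, 0.9, 0]
    - [4.8, 1.2, 0.4]
    - [6, 1.5, 1.2]
    - [7, 1.7, 2.2]
    - [7, 1.7, 3.3]
    - [7, 1.7, 3.5]
  roll: [-1, -2, -3, -4.04, -4.04, -4.04, -4.04, -4.04]

```text
t: 1.7
tcp_pos: [0.6401, -0.1138, 0.1129]
ee_rot: [-0.005, 0.737, 0.676, -0.002]
ft_force: [-2.3, -0.5, -1.2]
gripper_width: 0.801
```

```bash
python3 -c "
from h import *
go([.643,-.117,.016],-.089); snap('scene','s1')"
```

```text
t 1.70 tcp [ 0.6401 -0.1138  0.1129] w 0.801 F [-2.3 -0.5 -1.2] shift [-0.08  0.11  2.42] roll 0.03
```

View pics/s1.png

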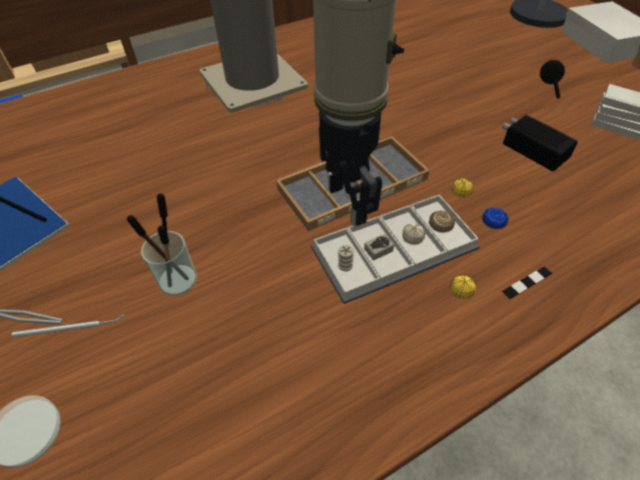

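The gripper (360,205) hangs over the stem, and nothing has been disturbed. Descending.

Call:
servo_tool:
  grip: [0.2, 0.2, 0.2, 0.2, 0.2, 0.2, 0.35, 0.5]
  translation:
    - [-0.08, 0.1, 0.2]
    - [-0.08, 0.1, 0.8]
    - [-0.08, 0.1, 1.4]
    - [-0.08, 0.1, 1.9]
    - [-0.08, 0.1, 2.3]
    - [-0.08, 0.1, 2.48]
    - [-0.08, 0.1, 2.48]
    - [-0.08, 0.1, 2.48]
  roll: [0, 0, 0, 0, 0, 0, 0, 0]

```text
t: 2.55
tcp_pos: [0.6426, -0.1183, 0.0144]
ee_rot: [-0.005, 0.737, 0.676, -0.002]
ft_force: [-0.1, 0.3, 0.6]
gripper_width: 0.507
```

Call:
servo_tool:
  grip: [0.6, 0.65, 0.7, 0.75, 0.8, 0.85, 0.9, 0.9]
  translation:
    - [0, 0, 0]
    - [0, 0, 0]
    - [0, 0, 0]
    - [0, 0, 0]
    - [0, 0, 0]
    - [0, 0, 0]
    - [0, 0, 0]
    - [0, 0, 0]
  roll: [0, 0, 0, 0, 0, 0, 0, 0]

```text
t: 3.35
tcp_pos: [0.6437, -0.1185, 0.0158]
ee_rot: [-0.004, 0.737, 0.676, -0.002]
ft_force: [1.0, 0.4, 5.5]
gripper_width: 0.277
```

```bash
python3 -c "
from h import *
go([.643,-.117,.10],-.089); snap('scene','s2')"
```

```text
t 3.35 tcp [ 0.6437 -0.1185  0.0158] w 0.277 F [1.  0.4 5.5] shift [ 0.04 -0.04 -2.11] roll 0.02
```

```bash
python3 -c "
import cv2
i=cv2.imread('pics/s2.png')[150:300,290:490]; cv2.imwrite('pics/s2c.png',cv2.resize(i,None,fx=4,fy=4,interpolation=2))"
```

```text
(no output)
```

View pics/s2c.png

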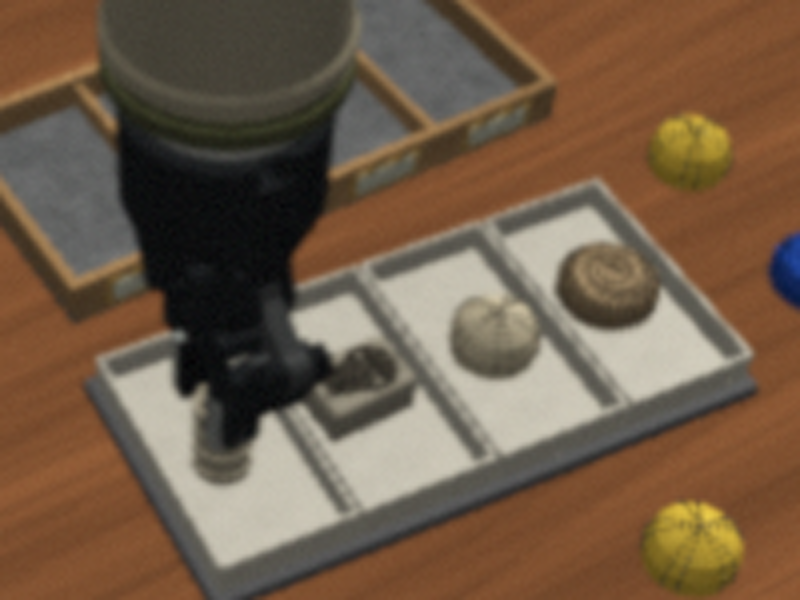

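The stem is upright between the pads at crop (222,440), full picture (345,260). Test lift.

Call:
servo_tool:
  grip: [0.9, 0.9, 0.9, 0.9, 0.9, 0.9, 0.9, 0.9]
  translation:
    - [0, 0, -0.1]
    - [0, 0, -0.2]
    - [0, 0, -0.3]
    - [0, 0, -0.6]
    - [0, 0, -1.0]
    - [0, 0, -1.5]
    - [0, 0, -2]
    - [0, 0, -2]
  roll: [0, 0, 0, 0, 0, 0, 0, 0]

```text
t: 4.2
tcp_pos: [0.6473, -0.1196, 0.1013]
ee_rot: [-0.001, 0.737, 0.676, 0.0]
ft_force: [1.0, -0.5, -0.1]
gripper_width: 0.275
```

```bash
python3 -c "
from h import *
go([.470,-.0905,.10],0); go([.470,-.0905,.014],0); im=snap('scene','s3')"
```

```text
t 4.20 tcp [ 0.6473 -0.1196  0.1013] w 0.275 F [ 1.  -0.5 -0.1] shift [ 0.34 -4.48  0.04] roll -0.83
t 4.20 tcp [ 0.6473 -0.1196  0.1013] w 0.275 F [ 1.  -0.5 -0.1] shift [ 0.34 -4.48  2.19] roll -0.83
```

Call:
servo_tool:
  grip: [0.9, 0.9, 0.9, 0.9, 0.9, 0.9, 0.9, 0.9]
  translation:
    - [0, -0.4, 0]
    - [0.1, -1.1, 0]
    - [0.2, -1.9, 0]
    - [0.3, -2.7, 0]
    - [0.34, -3.5, 0]
    - [0.34, -4.2, 0.2]
    - [0.34, -4.48, 0.6]
    - [0.34, -4.48, 1.0]
  roll: [0, -0.2, -0.4, -0.6, -0.83, -0.83, -0.83, -0.83]

```text
t: 5.05
tcp_pos: [0.4669, -0.0898, 0.0584]
ee_rot: [-0.002, 0.707, 0.707, -0.0]
ft_force: [1.2, 0.1, 0.4]
gripper_width: 0.275
```

```bash
python3 -c "
from h import *
go([.470,-.0905,.0125],0); im=snap('scene','s4'); import cv2
i=im[120:270,250:450,::-1]; cv2.imwrite('pics/s4c.png',cv2.resize(i,None,fx=3,fy=3,interpolation=2))"
```

```text
t 5.05 tcp [ 0.4669 -0.0898  0.0584] w 0.275 F [1.2 0.1 0.4] shift [-0.02  0.08  1.15] roll -0.00
```

View pics/s4c.png

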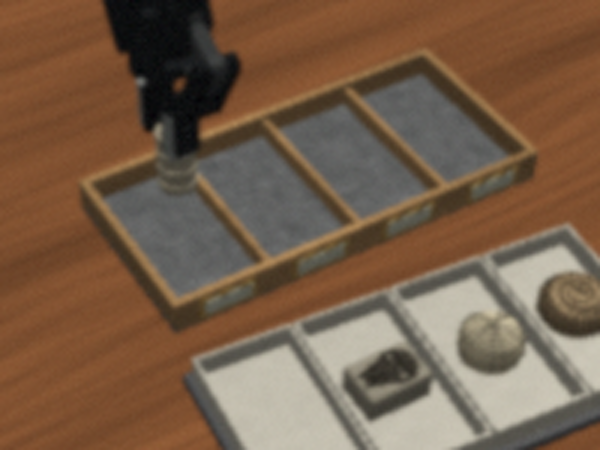

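The stem hangs upright above the rightmost compartment at crop (178,170).

Call:
servo_tool:
  grip: [0.9, 0.9, 0.9, 0.9, 0.9, 0.9, 0.9]
  translation:
    - [0, 0.05, 0.3]
    - [0, 0.05, 0.6]
    - [0, 0.05, 0.85]
    - [0, 0.05, 1.0]
    - [0, 0.05, 1.08]
    - [0, 0.05, 1.13]
    - [0, 0.05, 1.15]
  roll: [0, 0, 0, 0, 0, 0, 0]

```text
t: 5.8
tcp_pos: [0.4677, -0.0893, 0.0115]
ee_rot: [-0.004, 0.707, 0.707, -0.001]
ft_force: [-12.9, 3.3, 26.6]
gripper_width: 0.278
```

Call:
servo_tool:
  grip: [0.9, 0.9]
  translation:
    - [0, 0, 0.03]
    - [0, 0, 0.03]
  roll: [0, 0]

```text
t: 6.0
tcp_pos: [0.4687, -0.0895, 0.0117]
ee_rot: [-0.003, 0.707, 0.707, -0.001]
ft_force: [-2.7, 0.4, 8.9]
gripper_width: 0.274
```

Call:
servo_tool:
  grip: [0.65, 0.6, 0.5, 0.4, 0.4, 0.4, 0.4, 0.4]
  translation:
    - [0, 0, 0]
    - [0, 0, 0]
    - [0, 0, 0]
    - [0, 0, -0.05]
    - [0, 0, -0.4]
    - [0, 0, -1]
    - [0, 0, -1.8]
    - [0, 0, -2.5]
  roll: [0, 0, 0, 0, 0, 0, 0, 0]

```text
t: 6.8
tcp_pos: [0.4695, -0.0899, 0.1141]
ee_rot: [-0.003, 0.707, 0.707, -0.001]
ft_force: [0.1, -0.0, -0.3]
gripper_width: 0.601
```

```bash
python3 -c "
from h import *
go([.646,-.050,.11],-.089);go([.646,-.050,.014],-.089); im=snap('scene','s5'); import cv2
i=im[120:270,250:450,::-1]; cv2.imwrite('pics/s5c.png',cv2.resize(i,None,fx=3,fy=3,interpolation=2))"
```

```text
t 6.80 tcp [ 0.4695 -0.0899  0.1141] w 0.601 F [ 0.1 -0.  -0.3] shift [1.   4.41 0.08] roll 0.85
t 6.80 tcp [ 0.4695 -0.0899  0.1141] w 0.601 F [ 0.1 -0.  -0.3] shift [0.99 4.43 2.48] roll 0.85
```

View pics/s5c.png

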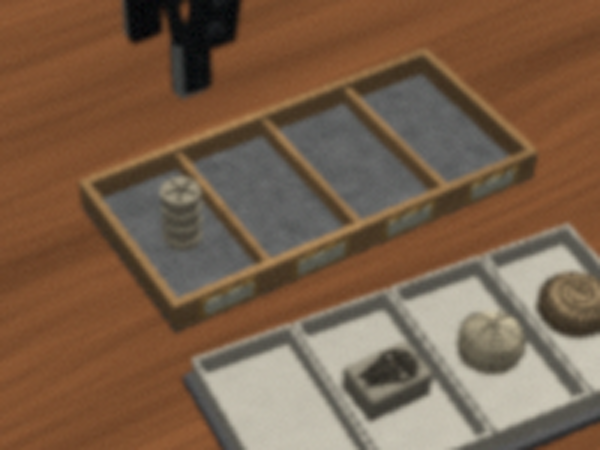

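The stem stands upright in the rightmost compartment (crop (182,210)). Next is the trilobite: its block edges are about parallel to the world axes, so jaw yaw is 0.

Call:
servo_tool:
  grip: [0.25, 0.25, 0.25, 0.25, 0.25, 0.25, 0.25, 0.25]
  translation:
    - [0.3, 1, 0]
    - [0.5, 2, 0]
    - [0.8, 3.1, 0]
    - [1, 4.1, 0]
    - [1, 4.41, 0.3]
    - [1, 4.41, 0.8]
    - [1, 4.41, 1.2]
    - [1, 4.41, 1.2]
  roll: [0, 0, 0, 0, 0, 0, 0, 0]

```text
t: 7.65
tcp_pos: [0.6465, -0.0504, 0.0686]
ee_rot: [-0.002, 0.707, 0.707, -0.001]
ft_force: [-0.6, 0.5, 0.7]
gripper_width: 0.751
```

```bash
python3 -c "
from h import *
go([.646,-.050,.017],0)"
```

```text
t 7.65 tcp [ 0.6465 -0.0504  0.0686] w 0.751 F [-0.6  0.5  0.7] shift [ 0.01 -0.01  1.29] roll -0.00
```

Call:
servo_tool:
  grip: [0.25, 0.25, 0.25, 0.25, 0.3, 0.4, 0.45, 0.5]
  translation:
    - [0, 0, 0.4]
    - [0, 0, 0.8]
    - [0, 0, 1.1]
    - [0, 0, 1.28]
    - [0, 0, 1.28]
    - [0, 0, 1.28]
    - [0, 0, 1.28]
    - [0, 0, 1.28]
  roll: [0, 0, 0, 0, 0, 0, 0, 0]

```text
t: 8.45
tcp_pos: [0.647, -0.0504, 0.0184]
ee_rot: [-0.001, 0.707, 0.707, -0.0]
ft_force: [-0.3, -0.4, 0.4]
gripper_width: 0.499
```

Call:
servo_tool:
  grip: [0.55, 0.6, 0.65, 0.7, 0.75, 0.8, 0.85, 0.85]
  translation:
    - [0, 0, 0]
    - [0, 0, 0]
    - [0, 0, 0]
    - [0, 0, 0]
    - [0, 0, 0]
    - [0, 0, 0]
    - [0, 0, 0]
    - [0, 0, 0]
  roll: [0, 0, 0, 0, 0, 0, 0, 0]

```text
t: 9.25
tcp_pos: [0.647, -0.0504, 0.0184]
ee_rot: [-0.001, 0.707, 0.707, -0.0]
ft_force: [0.1, 0.1, 0.4]
gripper_width: 0.149
```

```bash
python3 -c "
from h import *
import cv2
im=snap('scene','s6')
i=im[180:330,300:500,::-1]; cv2.imwrite('pics/s6c.png',cv2.resize(i,None,fx=4,fy=4,interpolation=2))"
```

```text
(no output)
```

View pics/s6c.png

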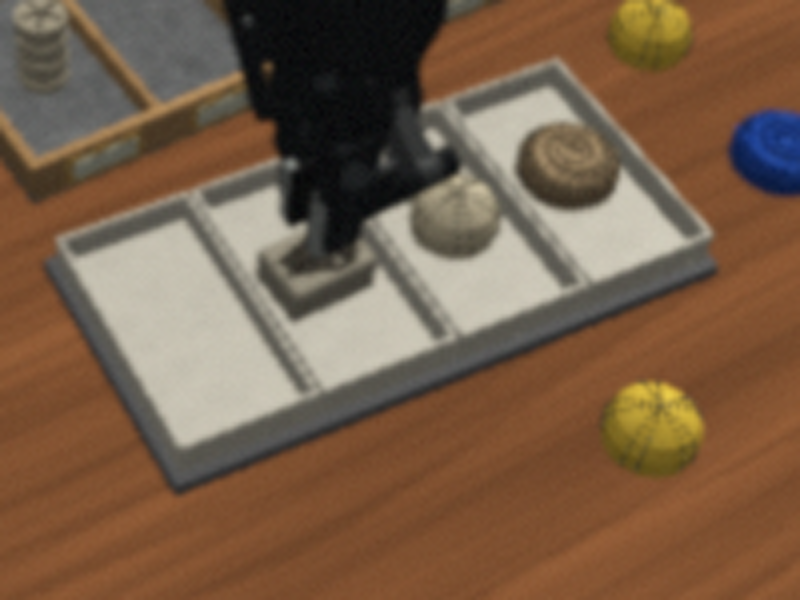

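```bash
python3 -c "
from h import *
import cv2
o=manip.get_obs(); p=o['tcp_pos']; print(p,o['ft_force'])
for dz in (0,.01,.02,.03): print(dz,[np.round((proj('scene',p+[dx,0,dz])-[300,180])*4) for dx in(-.0063,.0063,.02)])
print('block corners crop px',[np.round((proj('scene',[.646+a,-.049+b,z])-[300,180])*4) for a in(-.016,.016) for b in(-.022,.022) for z in(.03,)])
im=snap('top','t6')
i=im[180:280,185:345,::-1]; cv2.imwrite('pics/t6c.png',cv2.resize(i,None,fx=5,fy=5,interpolation=2))"
```

```text
[ 0.64701967 -0.0504101   0.01839465] [-0.12263226 -0.00544977  0.08664991]
0 [array([301., 263.]), array([317., 283.]), array([335., 304.])]
0.01 [array([303., 249.]), array([319., 268.]), array([338., 289.])]
0.02 [array([304., 234.]), array([321., 253.]), array([340., 275.])]
0.03 [array([306., 218.]), array([323., 238.]), array([342., 259.])]
block corners crop px [array([249., 248.]), array([333., 209.]), array([291., 298.]), array([376., 258.])]
```

View pics/t6c.png

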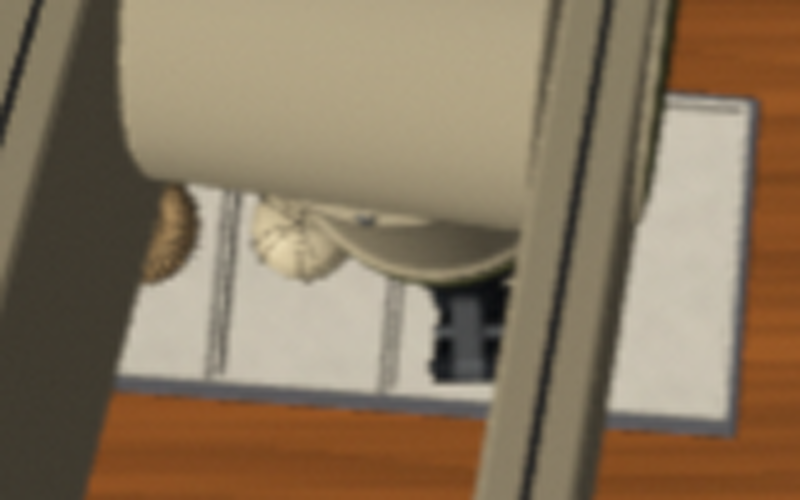

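Scene crop: the finger tips (325,268) sit on top of the block, roughly 12 mm above the nominal TCP. The block itself is unmoved at crop (315,270). The jaws closed over it, so I have to go about 15 mm lower. I'll open, then descend watching the force.

Call:
servo_tool:
  grip: [0.7, 0.5, 0.35, 0.35, 0.35, 0.35, 0.35, 0.35]
  translation:
    - [0, 0, -0.2]
    - [0, 0, -0.2]
    - [0, 0, -0.2]
    - [0, 0, 0]
    - [0, 0, 0.1]
    - [0, 0, 0.2]
    - [0, 0, 0.25]
    - [0, 0, 0.25]
  roll: [0, 0, 0, 0, 0, 0, 0, 0]

```text
t: 10.15
tcp_pos: [0.6465, -0.0503, 0.0076]
ee_rot: [-0.002, 0.707, 0.707, -0.001]
ft_force: [0.8, 0.4, -0.4]
gripper_width: 0.649
```

```bash
python3 -c "
from h import *
import cv2
print(manip.get_obs()['tcp_pos'])
im=snap('scene','s7')
i=im[180:330,300:500,::-1]; cv2.imwrite('pics/s7c.png',cv2.resize(i,None,fx=4,fy=4,interpolation=2))"
```

```text
[ 0.64648443 -0.05032195  0.0075868 ]
```

View pics/s7c.png

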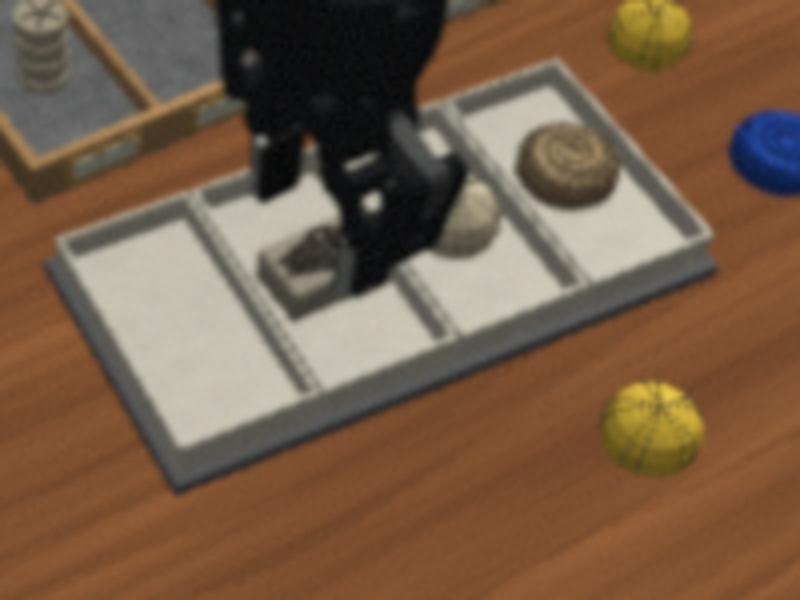

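```bash
python3 -c "
from h import *
p=manip.get_obs()['tcp_pos']
for dz in (.004,.012,.02,.025): print(dz,[np.round((proj('scene',p+[dx,dy,dz])-[300,180])*4) for dx in(.028,.042,-.042) for dy in (-.011,.011)])"
```

```text
0.004 [array([323., 336.]), array([365., 315.]), array([342., 358.]), array([384., 337.]), array([235., 229.]), array([276., 210.])]
0.012 [array([325., 324.]), array([367., 303.]), array([344., 347.]), array([387., 326.]), array([235., 217.]), array([277., 198.])]
0.02 [array([327., 313.]), array([369., 292.]), array([346., 336.]), array([389., 314.]), array([236., 205.]), array([278., 186.])]
0.025 [array([328., 305.]), array([370., 284.]), array([347., 328.]), array([390., 307.]), array([237., 198.]), array([279., 179.])]
```

Crop: the near finger tip (360,290) is still well above the floor. Descending step by step, watching force.

Call:
servo_tool:
  grip: [0.4, 0.4, 0.4, 0.4, 0.4]
  translation:
    - [0, 0, 0.08]
    - [0, 0, 0.15]
    - [0, 0, 0.22]
    - [0, 0, 0.25]
    - [0, 0, 0.25]
  roll: [0, 0, 0, 0, 0]

```text
t: 10.7
tcp_pos: [0.6464, -0.0503, -0.0024]
ee_rot: [-0.002, 0.707, 0.707, -0.001]
ft_force: [-1.0, -0.1, 0.7]
gripper_width: 0.599
```

```bash
python3 -c "
from h import *
import cv2
p=manip.get_obs()['tcp_pos'];print(p)
im=snap('scene','s8')[:,:,::-1].copy()
i=im[200:280,330:430]; cv2.imwrite('pics/s8c.png',cv2.resize(i,None,fx=8,fy=7.5,interpolation=2))"
```

```text
[ 0.64644622 -0.0503084  -0.00238597]
```

View pics/s8c.png

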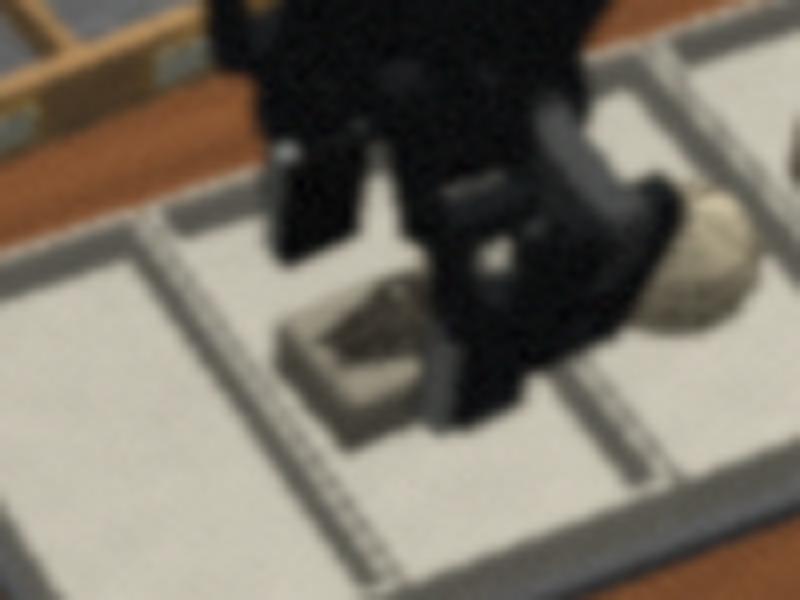

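```bash
python3 -c "
from h import *
def pl(u,v,x):
    a=ray('scene',u,v,0.);b=ray('scene',u,v,.1);return a+(b-a)*(x-a[0])/(b[0]-a[0])
print('front inner corner',pl(383.1,255.3,.672)); print('front right corner',pl(330+520/8,200+400/7.5,.686))
print('back inner right',pl(330+357/8,200+237/7.5,.621),'left',pl(330+285/8,200+262/7.5,.615))
print('block corner',ray('scene',373.75,259.6,.01),'top left',ray('scene',330+280/8,200+335/7.5,.03),'top front',ray('scene',330+350/8,200+410/7.5,.03))"
```

```text
front inner corner [ 0.672      -0.05665099  0.02976026]
front right corner [ 0.686      -0.04368407  0.04192446]
back inner right [ 0.621      -0.03942609  0.03030416] left [ 0.615      -0.05397796  0.02393793]
block corner [ 0.65960427 -0.06557904  0.01      ] top left [ 0.63713293 -0.07025226  0.03      ] top front [ 0.66298156 -0.06958245  0.03      ]
```

Crop: the fingers straddle the block with tips still at z≈0.025, roughly at the block's upper edge. Going 12 mm lower.

Call:
servo_tool:
  grip: [0.4, 0.4, 0.4, 0.4, 0.4, 0.4]
  translation:
    - [0.05, 0, 0.07]
    - [0.05, 0, 0.14]
    - [0.05, 0, 0.2]
    - [0.05, 0, 0.25]
    - [0.05, 0, 0.28]
    - [0.05, 0, 0.28]
  roll: [0, 0, 0, 0, 0, 0]

```text
t: 11.35
tcp_pos: [0.6464, -0.0483, -0.0137]
ee_rot: [-0.002, 0.707, 0.707, -0.001]
ft_force: [-0.1, -0.2, -0.6]
gripper_width: 0.598
```

Call:
servo_tool:
  grip: [0.45, 0.5, 0.55, 0.6, 0.65, 0.7, 0.75, 0.75]
  translation:
    - [0, 0, 0]
    - [0, 0, 0]
    - [0, 0, 0]
    - [0, 0, 0]
    - [0, 0, 0]
    - [0, 0, 0]
    - [0, 0, 0]
    - [0, 0, 0]
  roll: [0, 0, 0, 0, 0, 0, 0, 0]

```text
t: 12.15
tcp_pos: [0.6466, -0.0483, -0.0134]
ee_rot: [-0.002, 0.707, 0.707, -0.001]
ft_force: [0.3, -0.3, 3.0]
gripper_width: 0.366
```

Blocked at 0.366 (31 mm), so the block is gripped. Lifting.

Call:
servo_tool:
  grip: [0.8, 0.8, 0.8, 0.8, 0.8, 0.8, 0.8, 0.8]
  translation:
    - [0, 0, -0.1]
    - [0, 0, -0.2]
    - [0, 0, -0.4]
    - [0, 0, -0.7]
    - [0, 0, -1.1]
    - [0, 0, -1.4]
    - [0, 0, -1.5]
    - [0, 0, -1.5]
  roll: [0, 0, 0, 0, 0, 0, 0, 0]

```text
t: 12.95
tcp_pos: [0.6479, -0.0486, 0.0483]
ee_rot: [-0.001, 0.707, 0.707, 0.0]
ft_force: [0.3, -0.3, -0.5]
gripper_width: 0.362
```

```bash
python3 -c "
from h import *
go([.470,-.0225,.045],0)"
```

```text
t 12.95 tcp [ 0.6479 -0.0486  0.0483] w 0.362 F [ 0.3 -0.3 -0.5] shift [ 0.65 -4.45  0.09] roll -0.00
```

Call:
servo_tool:
  grip: [0.8, 0.8, 0.8, 0.8, 0.8, 0.8, 0.8, 0.8]
  translation:
    - [0.1, -0.4, 0]
    - [0.2, -1.1, 0]
    - [0.35, -1.9, 0]
    - [0.5, -2.7, 0]
    - [0.65, -3.5, 0]
    - [0.65, -4.2, 0.1]
    - [0.65, -4.45, 0.4]
    - [0.65, -4.45, 0.8]
  roll: [0, 0, 0, 0, 0, 0, 0, 0]

```text
t: 13.75
tcp_pos: [0.4685, -0.0224, 0.0161]
ee_rot: [-0.001, 0.707, 0.707, 0.0]
ft_force: [-0.0, -0.1, -1.2]
gripper_width: 0.367
```

```bash
python3 -c "
from h import *
go([.470,-.0225,-.0165],0)"
```

```text
t 13.75 tcp [ 0.4685 -0.0224  0.0161] w 0.367 F [-0.  -0.1 -1.2] shift [-0.    0.04  0.81] roll -0.00
```

Call:
servo_tool:
  grip: [0.8, 0.8, 0.8, 0.8, 0.8, 0.8, 0.8, 0.8]
  translation:
    - [0, 0, 0.2]
    - [0, 0, 0.4]
    - [0, 0, 0.55]
    - [0, 0, 0.66]
    - [0, 0, 0.73]
    - [0, 0, 0.77]
    - [0, 0, 0.8]
    - [0, 0, 0.8]
  roll: [0, 0, 0, 0, 0, 0, 0, 0]

```text
t: 14.55
tcp_pos: [0.4686, -0.0224, -0.0158]
ee_rot: [-0.0, 0.707, 0.707, 0.0]
ft_force: [-0.0, 0.7, -0.4]
gripper_width: 0.368
```

Call:
servo_tool:
  grip: [0.8, 0.8, 0.8, 0.8]
  translation:
    - [0, 0, 0.03]
    - [0, 0, 0.05]
    - [0, 0, 0.06]
    - [0, 0, 0.06]
  roll: [0, 0, 0, 0]

```text
t: 14.95
tcp_pos: [0.4689, -0.0225, -0.0174]
ee_rot: [-0.0, 0.707, 0.707, 0.0]
ft_force: [-3.7, 0.4, 8.4]
gripper_width: 0.364
```

Contact (8 N). Releasing, rising and heading to the urchin.

Call:
servo_tool:
  grip: [0.6, 0.55, 0.5, 0.4, 0.4, 0.4, 0.4, 0.4]
  translation:
    - [0, 0, 0]
    - [0, 0, 0]
    - [0, 0, 0]
    - [0, 0, -0.05]
    - [0, 0, -0.4]
    - [0, 0, -1]
    - [0, 0, -1.8]
    - [0, 0, -2.2]
  roll: [0, 0, 0, 0, 0, 0, 0, 0]

```text
t: 15.75
tcp_pos: [0.4706, -0.0228, 0.0745]
ee_rot: [0.001, 0.707, 0.707, 0.001]
ft_force: [0.4, -0.1, -0.1]
gripper_width: 0.595
```

```bash
python3 -c "
from h import *
go([.653,.0215,.075],-.089); im=snap('scene','s9'); import cv2
i=im[120:270,250:450,::-1]; cv2.imwrite('pics/s9c.png',cv2.resize(i,None,fx=3,fy=3,interpolation=2))"
```

```text
t 15.75 tcp [ 0.4706 -0.0228  0.0745] w 0.595 F [ 0.4 -0.1 -0.1] shift [1.11 4.56 0.01] roll 0.85
```

View pics/s9c.png

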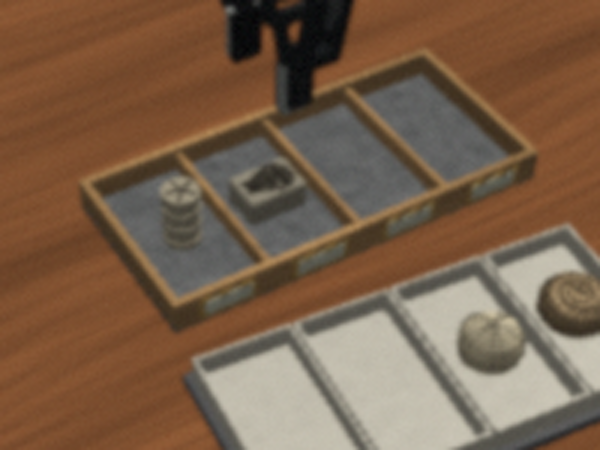

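The trilobite lies flat, face up, in the second compartment from the right (crop (268,190)). Next is the urchin.

Call:
servo_tool:
  grip: [0.3, 0.3, 0.3, 0.3, 0.3, 0.3, 0.3, 0.3]
  translation:
    - [0.3, 1, 0]
    - [0.5, 2, 0]
    - [0.8, 3.1, 0]
    - [1, 4.1, 0]
    - [1.11, 4.56, 0.3]
    - [1.11, 4.56, 0.8]
    - [1.11, 4.56, 1.0]
    - [1.11, 4.56, 1.0]
  roll: [0, 0.3, 0.6, 0.85, 0.85, 0.85, 0.85, 0.85]

```text
t: 16.6
tcp_pos: [0.6527, 0.0215, 0.0358]
ee_rot: [0.001, 0.738, 0.675, 0.001]
ft_force: [0.2, -0.3, 0.6]
gripper_width: 0.698
```

```bash
python3 -c "
from h import *
go([.6535,.0215,-.015],-.089)"
```

```text
t 16.60 tcp [0.6527 0.0215 0.0358] w 0.698 F [ 0.2 -0.3  0.6] shift [0.   0.02 1.27] roll 0.00
```

Call:
servo_tool:
  grip: [0.3, 0.3, 0.3, 0.3, 0.3, 0.3, 0.35, 0.4]
  translation:
    - [0, 0.02, 0.3]
    - [0, 0.02, 0.6]
    - [0, 0.02, 0.9]
    - [0, 0.02, 1.1]
    - [0, 0.02, 1.22]
    - [0, 0.02, 1.27]
    - [0, 0.02, 1.27]
    - [0, 0.02, 1.27]
  roll: [0, 0, 0, 0, 0, 0, 0, 0]

```text
t: 17.4
tcp_pos: [0.6542, 0.0214, -0.0144]
ee_rot: [0.001, 0.738, 0.675, 0.001]
ft_force: [-0.0, -0.4, 0.1]
gripper_width: 0.603
```

Call:
servo_tool:
  grip: [0.44, 0.48, 0.52, 0.56, 0.6, 0.65, 0.65, 0.65]
  translation:
    - [0, 0, 0]
    - [0, 0, 0]
    - [0, 0, 0]
    - [0, 0, 0]
    - [0, 0, 0]
    - [0, 0, 0]
    - [0, 0, 0]
    - [0, 0, 0]
  roll: [0, 0, 0, 0, 0, 0, 0, 0]

```text
t: 18.2
tcp_pos: [0.6546, 0.0214, -0.0138]
ee_rot: [0.002, 0.738, 0.675, 0.002]
ft_force: [-1.2, 0.0, 5.2]
gripper_width: 0.441
```

Closed at 0.441 (37.5 mm), slightly under the 40 mm width, so the grip may be high on the dome. Regripping 3 mm lower.

Call:
servo_tool:
  grip: [0.5, 0.4, 0.4, 0.4, 0.4, 0.4]
  translation:
    - [0, 0, 0]
    - [0, 0, 0]
    - [0, 0, 0.03]
    - [0, 0, 0.06]
    - [0, 0, 0.09]
    - [0, 0, 0.09]
  roll: [0, 0, 0, 0, 0, 0]

```text
t: 18.8
tcp_pos: [0.6542, 0.0214, -0.0178]
ee_rot: [0.001, 0.738, 0.675, 0.001]
ft_force: [0.8, -0.0, -0.2]
gripper_width: 0.602
```

Call:
servo_tool:
  grip: [0.44, 0.48, 0.52, 0.56, 0.6, 0.65, 0.65, 0.65]
  translation:
    - [0, 0, 0]
    - [0, 0, 0]
    - [0, 0, 0]
    - [0, 0, 0]
    - [0, 0, 0]
    - [0, 0, 0]
    - [0, 0, 0]
    - [0, 0, 0]
  roll: [0, 0, 0, 0, 0, 0, 0, 0]

```text
t: 19.6
tcp_pos: [0.6545, 0.0213, -0.0175]
ee_rot: [0.002, 0.738, 0.675, 0.002]
ft_force: [-0.7, -0.5, 5.5]
gripper_width: 0.441
```

Same width, so the pads are on the upright flank. Lifting.

Call:
servo_tool:
  grip: [0.65, 0.65, 0.65, 0.65, 0.65, 0.65, 0.65, 0.65]
  translation:
    - [0, 0, -0.1]
    - [0, 0, -0.2]
    - [0, 0, -0.4]
    - [0, 0, -0.7]
    - [0, 0, -1.1]
    - [0, 0, -1.4]
    - [0, 0, -1.5]
    - [0, 0, -1.5]
  roll: [0, 0, 0, 0, 0, 0, 0, 0]

```text
t: 20.4
tcp_pos: [0.6553, 0.0213, 0.0442]
ee_rot: [0.002, 0.738, 0.675, 0.002]
ft_force: [-0.2, 0.2, -0.5]
gripper_width: 0.44
```

```bash
python3 -c "
from h import *
go([.470,.0455,.042],0)"
```

```text
t 20.40 tcp [0.6553 0.0213 0.0442] w 0.440 F [-0.2  0.2 -0.5] shift [ 0.19 -4.67  0.02] roll -0.85
```

Call:
servo_tool:
  grip: [0.65, 0.65, 0.65, 0.65, 0.65, 0.65, 0.65, 0.65]
  translation:
    - [0.05, -0.4, 0]
    - [0.1, -1.1, 0]
    - [0.15, -1.9, 0]
    - [0.19, -2.8, 0]
    - [0.19, -3.7, 0]
    - [0.19, -4.4, 0.1]
    - [0.19, -4.67, 0.4]
    - [0.19, -4.67, 0.8]
  roll: [0, -0.2, -0.4, -0.6, -0.85, -0.85, -0.85, -0.85]

```text
t: 21.2
tcp_pos: [0.4686, 0.0457, 0.0105]
ee_rot: [0.002, 0.707, 0.707, 0.002]
ft_force: [0.8, 0.1, -0.4]
gripper_width: 0.441
```

```bash
python3 -c "
from h import *
go([.470,.0455,-.0205],0)"
```

```text
t 21.20 tcp [0.4686 0.0457 0.0105] w 0.441 F [ 0.8  0.1 -0.4] shift [-0.    0.03  0.78] roll 0.01
```

Call:
servo_tool:
  grip: [0.65, 0.65, 0.65, 0.65, 0.65, 0.65, 0.65, 0.65]
  translation:
    - [0, 0, 0.2]
    - [0, 0, 0.4]
    - [0, 0, 0.55]
    - [0, 0, 0.66]
    - [0, 0, 0.72]
    - [0, 0, 0.76]
    - [0, 0, 0.78]
    - [0, 0, 0.78]
  roll: [0, 0, 0, 0, 0, 0, 0, 0]

```text
t: 22.0
tcp_pos: [0.469, 0.0457, -0.0206]
ee_rot: [0.003, 0.707, 0.707, 0.002]
ft_force: [0.4, 0.4, -1.0]
gripper_width: 0.44
```

Call:
servo_tool:
  grip: [0.65, 0.65, 0.65]
  translation:
    - [0, 0, 0.02]
    - [0, 0, 0.03]
    - [0, 0, 0.03]
  roll: [0, 0, 0]

```text
t: 22.3
tcp_pos: [0.4693, 0.0457, -0.0215]
ee_rot: [0.003, 0.707, 0.707, 0.003]
ft_force: [-0.9, -0.6, 1.0]
gripper_width: 0.439
```

Call:
servo_tool:
  grip: [0.52, 0.48, 0.42, 0.35, 0.35, 0.35, 0.35, 0.35]
  translation:
    - [0, 0, 0]
    - [0, 0, 0]
    - [0, 0, 0]
    - [0, 0, 0]
    - [0, 0, -0.4]
    - [0, 0, -1]
    - [0, 0, -1.8]
    - [0, 0, -2.3]
  roll: [0, 0, 0, 0, 0, 0, 0, 0]

```text
t: 23.1
tcp_pos: [0.4695, 0.0457, 0.0727]
ee_rot: [0.003, 0.707, 0.707, 0.003]
ft_force: [-0.1, -0.2, -0.0]
gripper_width: 0.646
```

```bash
python3 -c "
from h import *
go([.6555,.084,.07],-.089)"
```

```text
t 23.10 tcp [0.4695 0.0457 0.0727] w 0.646 F [-0.1 -0.2 -0. ] shift [0.95 4.65 0.11] roll 0.85
```

Call:
servo_tool:
  grip: [0.25, 0.25, 0.25, 0.25, 0.25, 0.25, 0.25, 0.25]
  translation:
    - [0.2, 1, 0]
    - [0.4, 2, 0]
    - [0.7, 3.1, 0]
    - [0.85, 4.1, 0]
    - [0.95, 4.65, 0.3]
    - [0.95, 4.65, 0.8]
    - [0.95, 4.65, 1.0]
    - [0.95, 4.65, 1.0]
  roll: [0, 0.3, 0.6, 0.85, 0.85, 0.85, 0.85, 0.85]

```text
t: 23.9
tcp_pos: [0.6537, 0.0837, 0.032]
ee_rot: [0.002, 0.738, 0.675, 0.002]
ft_force: [-1.0, 0.8, 0.6]
gripper_width: 0.751
```

```bash
python3 -c "
from h import *
go([.6555,.084,-.0165],-.089); im=snap('scene','s10'); import cv2
a=im[120:250,270:430,::-1]; b=im[180:310,350:510,::-1]; cv2.imwrite('pics/s10c.png',cv2.resize(np.vstack([a,b])[:, :],None,fx=2.3,fy=2.3,interpolation=2))"
```

```text
t 23.90 tcp [0.6537 0.0837 0.032 ] w 0.751 F [-1.   0.8  0.6] shift [0.01 0.04 1.21] roll 0.01
```

View pics/s10c.png

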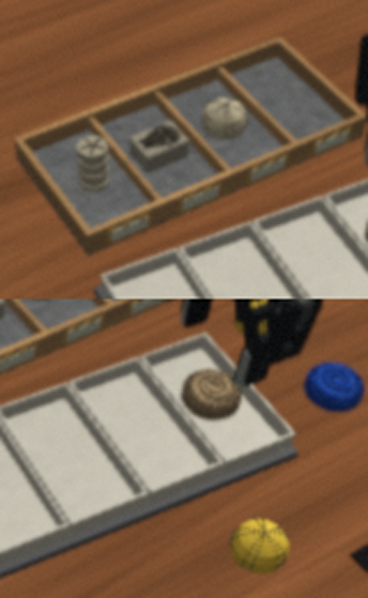

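The upper part shows stem, trilobite and urchin upright in their compartments. The lower part shows the fingers above the ammonite (212,393). Descending.

Call:
servo_tool:
  grip: [0.25, 0.25, 0.25, 0.25, 0.25, 0.25, 0.3, 0.33]
  translation:
    - [0, 0.04, 0.3]
    - [0, 0.04, 0.6]
    - [0, 0.04, 0.85]
    - [0, 0.04, 1.05]
    - [0, 0.04, 1.17]
    - [0, 0.04, 1.22]
    - [0, 0.04, 1.22]
    - [0, 0.04, 1.22]
  roll: [0, 0, 0, 0, 0, 0, 0, 0]

```text
t: 24.75
tcp_pos: [0.6569, 0.0836, -0.0148]
ee_rot: [0.003, 0.738, 0.675, 0.003]
ft_force: [-0.3, 0.7, -0.0]
gripper_width: 0.67
```

Call:
servo_tool:
  grip: [0.37, 0.4, 0.43, 0.46, 0.5, 0.55, 0.6, 0.6]
  translation:
    - [0, 0, 0]
    - [0, 0, 0]
    - [0, 0, 0]
    - [0, 0, 0]
    - [0, 0, 0]
    - [0, 0, 0]
    - [0, 0, 0]
    - [0, 0, 0]
  roll: [0, 0, 0, 0, 0, 0, 0, 0]

```text
t: 25.55
tcp_pos: [0.6572, 0.0836, -0.0143]
ee_rot: [0.003, 0.738, 0.675, 0.003]
ft_force: [-2.3, 0.5, 5.3]
gripper_width: 0.512
```

Call:
servo_tool:
  grip: [0.42, 0.33, 0.33, 0.33, 0.33, 0.33]
  translation:
    - [0, 0, 0]
    - [0, 0, 0]
    - [0, 0, 0.03]
    - [0, 0, 0.06]
    - [0, 0, 0.09]
    - [0, 0, 0.09]
  roll: [0, 0, 0, 0, 0, 0]

```text
t: 26.15
tcp_pos: [0.6569, 0.0836, -0.0183]
ee_rot: [0.003, 0.738, 0.675, 0.003]
ft_force: [-0.4, -0.6, 0.7]
gripper_width: 0.669
```

Call:
servo_tool:
  grip: [0.37, 0.4, 0.43, 0.46, 0.5, 0.55, 0.6, 0.6]
  translation:
    - [0, 0, 0]
    - [0, 0, 0]
    - [0, 0, 0]
    - [0, 0, 0]
    - [0, 0, 0]
    - [0, 0, 0]
    - [0, 0, 0]
    - [0, 0, 0]
  roll: [0, 0, 0, 0, 0, 0, 0, 0]
  grip_force: 45

```text
t: 26.95
tcp_pos: [0.6573, 0.0836, -0.0178]
ee_rot: [0.003, 0.738, 0.675, 0.003]
ft_force: [-1.9, -0.1, 4.9]
gripper_width: 0.512
```

Call:
servo_tool:
  grip: [0.6, 0.6, 0.6, 0.6, 0.6, 0.6, 0.6, 0.6]
  translation:
    - [0, 0, -0.1]
    - [0, 0, -0.2]
    - [0, 0, -0.4]
    - [0, 0, -0.7]
    - [0, 0, -1.1]
    - [0, 0, -1.4]
    - [0, 0, -1.5]
    - [0, 0, -1.5]
  roll: [0, 0, 0, 0, 0, 0, 0, 0]

```text
t: 27.75
tcp_pos: [0.6579, 0.0837, 0.044]
ee_rot: [0.004, 0.738, 0.675, 0.004]
ft_force: [0.8, 0.4, -0.9]
gripper_width: 0.505
```

```bash
python3 -c "
from h import *
go([.470,.1135,.042],0)"
```

```text
t 27.75 tcp [0.6579 0.0837 0.044 ] w 0.505 F [ 0.8  0.4 -0.9] shift [ 0.33 -4.74 -0.  ] roll -0.84
```

Held (0.505). Carrying it to the left compartment.

Call:
servo_tool:
  grip: [0.6, 0.6, 0.6, 0.6, 0.6, 0.6, 0.6, 0.6]
  translation:
    - [0.05, -0.4, 0]
    - [0.1, -1.1, 0]
    - [0.2, -1.9, 0]
    - [0.3, -2.8, 0]
    - [0.33, -3.7, 0]
    - [0.33, -4.4, 0.1]
    - [0.33, -4.74, 0.4]
    - [0.33, -4.74, 0.8]
  roll: [0, -0.2, -0.4, -0.6, -0.84, -0.84, -0.84, -0.84]

```text
t: 28.55
tcp_pos: [0.4687, 0.1139, 0.0093]
ee_rot: [0.004, 0.707, 0.707, 0.004]
ft_force: [0.4, -0.6, -0.4]
gripper_width: 0.507
```

```bash
python3 -c "
from h import *
go([.470,.1135,-.021],0)"
```

```text
t 28.55 tcp [0.4687 0.1139 0.0093] w 0.507 F [ 0.4 -0.6 -0.4] shift [-0.01  0.02  0.76] roll 0.00
```

Call:
servo_tool:
  grip: [0.6, 0.6, 0.6, 0.6, 0.6, 0.6, 0.6, 0.6]
  translation:
    - [0, 0, 0.2]
    - [0, 0, 0.4]
    - [0, 0, 0.55]
    - [0, 0, 0.66]
    - [0, 0, 0.71]
    - [0, 0, 0.74]
    - [0, 0, 0.76]
    - [0, 0, 0.76]
  roll: [0, 0, 0, 0, 0, 0, 0, 0]

```text
t: 29.35
tcp_pos: [0.4692, 0.1139, -0.0209]
ee_rot: [0.004, 0.707, 0.707, 0.004]
ft_force: [-0.3, 0.2, -0.6]
gripper_width: 0.509
```

Call:
servo_tool:
  grip: [0.6, 0.6, 0.6]
  translation:
    - [0, 0, 0.02]
    - [0, 0, 0.02]
    - [0, 0, 0.02]
  roll: [0, 0, 0]

```text
t: 29.65
tcp_pos: [0.4693, 0.1139, -0.0216]
ee_rot: [0.004, 0.707, 0.707, 0.004]
ft_force: [0.4, -0.1, -0.9]
gripper_width: 0.512
```

Call:
servo_tool:
  grip: [0.6, 0.6, 0.6]
  translation:
    - [0, 0, 0.02]
    - [0, 0, 0.03]
    - [0, 0, 0.03]
  roll: [0, 0, 0]

```text
t: 29.95
tcp_pos: [0.4695, 0.1139, -0.0218]
ee_rot: [0.004, 0.707, 0.707, 0.004]
ft_force: [-6.9, -0.8, 10.6]
gripper_width: 0.51
```

Call:
servo_tool:
  grip: [0.46, 0.42, 0.36, 0.3, 0.3, 0.3, 0.3, 0.3]
  translation:
    - [0, 0, 0]
    - [0, 0, 0]
    - [0, 0, 0]
    - [0, 0, 0]
    - [0, 0, -0.4]
    - [0, 0, -1]
    - [0, 0, -1.8]
    - [0, 0, -2.5]
  roll: [0, 0, 0, 0, 0, 0, 0, 0]

```text
t: 30.75
tcp_pos: [0.4682, 0.1139, 0.0792]
ee_rot: [0.004, 0.707, 0.707, 0.004]
ft_force: [1.0, 0.1, -0.2]
gripper_width: 0.698
```

Call:
servo_tool:
  grip: [0.3, 0.3, 0.3, 0.3, 0.3, 0.3]
  translation:
    - [0, 0, -0.8]
    - [0, 0, -1.8]
    - [0, 0, -2.8]
    - [0, 0, -3.2]
    - [0, 0, -3.2]
    - [0, 0, -3.2]
  roll: [0, 0, 0, 0, 0, 0]

```text
t: 31.35
tcp_pos: [0.4666, 0.1139, 0.2065]
ee_rot: [0.004, 0.707, 0.707, 0.004]
ft_force: [-0.3, 0.1, -0.5]
gripper_width: 0.698
```

```bash
python3 -c "
from h import *
import cv2
im=snap('scene','s11'); i=im[100:320,110:450,::-1]; cv2.imwrite('pics/s11c.png',cv2.resize(i,None,fx=2.3,fy=2.3,interpolation=2))"
```

```text
(no output)
```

View pics/s11c.png

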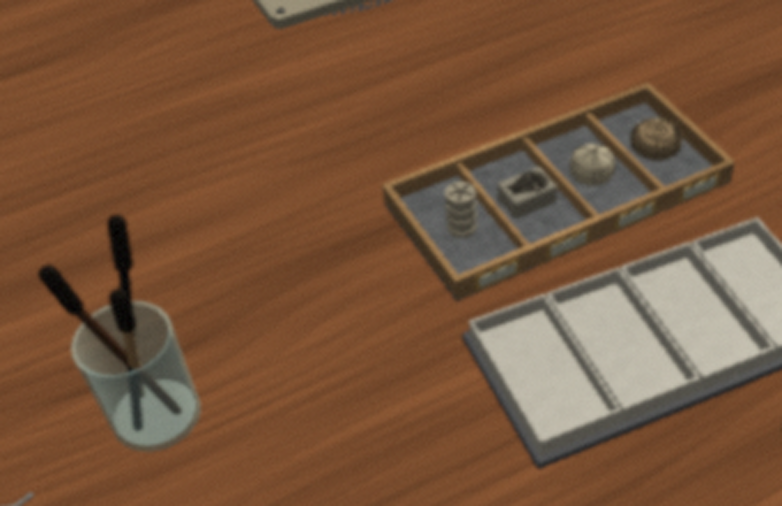

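All four fossils are in the compartments, flat or upright, at crop stem (460,207), trilobite (528,190), urchin (593,162) and ammonite (656,136). The beaker is standing at (137,390), unmoved. Handing in.

```bash
python3 -c "
from h import *
print(manip.hand_in())"
```

```text
the job is handed in; nothing more can be done
None
```

All four fossils are in the storage tray, one per compartment, in the same order as the card trays. From left to right they are ammonite, urchin, trilobite and stem. I handed the job in at about 31 s.

- **Last check:** the final scene picture shows all four fossils the right way up and clear of the dividers. The beaker stands where it was, and the arm was well clear with the gripper open. I placed them by the gripper's reported position, close to each compartment's middle, and did not measure the final positions from the pictures.
- **Failed grasp:** my first attempt on the trilobite closed above the block, because the real finger tips sat well above where I expected. The block did not move. I went lower, and it was gripped cleanly.
- **Regrips:** I regripped the urchin and ammonite 3 mm lower because the jaws had closed about 2.5 mm narrower than their stated widths. The reading stayed the same, and both held.
- **Set-down force:** the stem touched down hardest, with a brief reading of about 27 N at the wrist. The other three read about 11 N or less.

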